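# Put the washed beakers away in their size rows

## Robot

A 6-joint arm with a two-finger parallel gripper is mounted at the origin on the work surface. World frame = base frame: x ahead of the robot, y to its left, z up, the work surface at z = 0. Lengths are in m, angles in rad, forces in N, time in s.
With the tool pointing down it reaches from about 0.25 to 0.775 m from the base axis. Payload 4 kg.
Tool frame: the origin (TCP) lies at the very end of the fingers, on their centre line; the grasp point (between the pads) lies 19 mm behind it (grip_depth is the distance from the TCP to the grasp point, in m); z points along the fingers, y is the line along which they close (so a half turn about z gives the same grasp; the last joint's range is limited). The gripper opens to 94 mm and grips with 3 to 60 N. Pads are 16 mm wide; open, the fingers measure 119 mm over their backs; the gripper's body (75 mm by 177 mm) begins 78 mm behind the grasp point.
Start: joints at [1.18, 0.087, 1.371, -0, 1.684, -0.103], TCP at [0.156, 0.527, 0.206] pointing down, gripper open.
Joint ranges: [-3.1, 3.1], [-0.76, 2.03], [0.27, 2.55], [-1.08, 4.22], [0.17, 2.65], [-2.57, 2.57]. Speed limits (rad/s): [2.79, 2.79, 3.14, 3.14, 3.14, 3.14].

## Interface

Orientations are given as a rotation vector (axis times angle).
In Python, from workcell import move_to, movel, move_j, set_gripper, wait, ik, sense, grab_frame, Unreachable, finish_job, search_frame, regions_of, grip_depth gives the robot as it stands. Calls block until the motion is done:
- move_to(position, orientation): joint-space move of the TCP to a pose.
- movel(position, max_speed=0.15, ori=None, f_stop=None): straight line of the TCP; ori=None keeps the orientation; max_speed is the mean speed in m/s. With f_stop (N) it stops when the force on the tool has changed by that much, and returns True; else False.
- move_j(angles): joint-space move.
- set_gripper(opening, f_grip=None): finger opening in m; f_grip is the grip in N (None keeps the last); returns when the fingers have stopped.
- wait(seconds).
- ik(position, orientation): joint angles nearest the present ones, or None.
- sense(): the state.
- grab_frame(name): name is "scene" or "top"; returns a dict with "color" (400x640x3 uint8, red, green, blue), "fx", "fy", "cx", "cy" (pixels), "dist" ([k1, k2, p1, p2, k3] as OpenCV has them; the pictures are not rectified), "eye" and "rotation" of the camera in the world. Camera axes: x right, y up, looking along -z (the intrinsics and any distortion apply to the point x, -y, -z); pixel columns grow to the right and rows downward; lengths in m; the calibration is good to about 2 mm. A picture is of the moment at which its call begins. There is no depth.
A pose or a line that the arm cannot do raises Unreachable and nothing moves.
- finish_job(): hands the job in; it is judged then, once.
Trained networks look in the newest picture that a camera, given by its name, has taken for a name from the list of things; names that differ only in an ending like _2 or _b are one class to them, and where a whole thing is asked for, a point or a joint stands for the part that bears it (a point fixed in the world has none). Each returns a list of dicts, best first, with "score" (0 to 1); they miss things now and then, are a little off and sometimes report something else, mostly with a low value. They report only what shows in the picture. A call takes as long as a camera call.
- search_frame(query, camera): "box" ([centre column, centre row, width, height] in pixels, round what is visible of it).
- regions_of(query, camera): "region" (400x640 bool, what is visible of it) and "box" ([centre column, centre row, width, height] in pixels, round what is visible of it).
The state is a dict: "time": time; "q": joint angles; "qvel": joint speeds; "joint_torque": joint torques, N m; "eef_pos": TCP position; "tcp_rot": TCP orientation; "force": force on the tool from outside, world axes, zero at the start; "wrist_torque": the same for the moment, N m; "width": finger opening in m; "grasp_force": force on a finger pad.
Only numpy, scipy, OpenCV 4.12 (cv2) and the standard library are available. Lean on these libraries where they do the work, as an engineer would, in place of code of your own. Each camera call takes 0.05 s, during which the arm holds its last target. There are 200 camera calls.

## Task

Put the four washed beakers on the bench away in the blue trays, each in the row of its own size: the tray for it is the one where a beaker of the same size already stands. One tall beaker is still nested inside the low wide one, so lift it out first. Set every beaker down upright on the floor of its tray without dropping it, and leave the beakers that are already in the trays standing where they are.

Things in the scene. Friction and masses are not known exactly. Their poses are not given: they have to be found in the camera images.
- low_beaker: Loose low wide beaker, 66 mm across at the rim (63 mm at the foot), 64 mm tall, 28 to 56 g; stands on the bench with nested_tall_beaker inside it. Milky-white rigid plastic, round, open-topped, wall 2.5 mm, floor 3 mm thick, small spout. Origin: centre of its underside, z up its axis; yaw is of no matter
- nested_tall_beaker: Loose tall narrow beaker, 54 mm across at the rim (51 mm at the foot), 95 mm tall, 28 to 56 g; starts standing loosely inside low_beaker, on its floor, its rim 34 mm above that of low_beaker. Milky-white rigid plastic, round, open-topped, wall 2.5 mm, floor 3 mm thick, small spout. Origin: centre of its underside, z up its axis; yaw is of no matter
- tall_beaker: Loose tall narrow beaker, 54 mm across at the rim (51 mm at the foot), 95 mm tall, 28 to 56 g; stands alone on the bench. Nothing on the bench within 0.75 m of the robot is over 115 mm tall. Milky-white rigid plastic, round, open-topped, wall 2.5 mm, floor 3 mm thick, small spout. Origin: centre of its underside, z up its axis; yaw is of no matter
- small_beaker: Loose small beaker, 42 mm across at the rim (39 mm at the foot), 60 mm tall, 17 to 35 g; stands alone on the bench. A stoppered flask, a capped jar and a flat timer stand among the beakers. Milky-white rigid plastic, round, open-topped, wall 2.5 mm, floor 3 mm thick, small spout. Origin: centre of its underside, z up its axis; yaw is of no matter
- tray_low: Shallow blue plastic tray, 250 x 96 mm, 20 mm high, walls and floor 3 mm thick, fixed on a thin drip mat beside two trays just like it. Origin: centre of its underside, x along its length and away from the robot, y across. row_low stands about 75 mm towards +x; the rest of the row, from x = +25 mm to the -x end, is empty
- tray_tall: Shallow blue plastic tray, 250 x 96 mm, 20 mm high, walls and floor 3 mm thick, fixed on a thin drip mat beside two trays just like it. Origin: centre of its underside, x along its length and away from the robot, y across. row_tall stands about 75 mm towards +x; the rest of the row, from x = +25 mm to the -x end, is empty
- tray_small: Shallow blue plastic tray, 250 x 96 mm, 20 mm high, walls and floor 3 mm thick, fixed on a thin drip mat beside two trays just like it. Origin: centre of its underside, x along its length and away from the robot, y across. row_small stands about 75 mm towards +x; the rest of the row, from x = +25 mm to the -x end, is empty
- row_low: Loose low wide beaker, 66 mm across at the rim (63 mm at the foot), 64 mm tall, already put away in tray_low: it shows which size that tray is for, and stays. Milky-white rigid plastic, round, open-topped, wall 2.5 mm, floor 3 mm thick, small spout. Origin: centre of its underside, z up its axis; yaw is of no matter
- row_tall: Loose tall narrow beaker, 54 mm across at the rim (51 mm at the foot), 95 mm tall, already put away in tray_tall: it shows which size that tray is for, and stays. Milky-white rigid plastic, round, open-topped, wall 2.5 mm, floor 3 mm thick, small spout. Origin: centre of its underside, z up its axis; yaw is of no matter
- row_small: Loose small beaker, 42 mm across at the rim (39 mm at the foot), 60 mm tall, already put away in tray_small: it shows which size that tray is for, and stays. Milky-white rigid plastic, round, open-topped, wall 2.5 mm, floor 3 mm thick, small spout. Origin: centre of its underside, z up its axis; yaw is of no matter

How it is judged:
By the outcome, as a careful person would: the job done as asked, in the order asked, and still so for the second after the job is handed in, with the robot touching nothing.
It also fails if it takes over 128 s, if anything falls off the work surface, if the arm or the gripper's body presses on something with over 40 N, if the wrist force passes 120 N, or if a joint passes its speed limit or range.

## Working session

There is one attempt and no reset: what is moved stays moved. The work goes in short steps, each a Python script; the robot and the scene stay as the last script left them, time stands still between calls to the robot, and variables do not carry over. Pictures are saved under pics/ and viewed, at most 14 in all, crops included, and the job is handed in when it is done.

```bash
ls; mkdir -p pics; python3 - <<'E'
from workcell import *
import cv2
for n in("scene","top"):
    f=grab_frame(n); cv2.imwrite(f"pics/{n}0.png",f["color"][:,:,::-1])
    print(n,{k:f[k] for k in f if k!="color"})
    for q in("low_beaker","nested_tall_beaker","tall_beaker","small_beaker","tray_low","tray_tall","tray_small","row_low","row_tall","row_small"):
        print(q,[(round(r["score"],2),[round(float(v)) for v in r["box"]]) for r in search_frame(q,n)][:5])
s=sense();print(s["eef_pos"],s["tcp_rot"],s["width"],s["time"],grip_depth)
E
```

```text
pics
scene {'fx': 487.30952673643844, 'fy': 487.30952673643844, 'cx': 311.4584081913457, 'cy': 204.9240074234609, 'dist': array([-0.01484973,  0.        ,  0.        ,  0.        ,  0.        ]), 'eye': array([ 1.06904882, -0.38497744,  1.01973251]), 'rotation': array([0.5511881 , 0.26536011, 0.9124102 ])}
low_beaker [(0.67, [261, 201, 30, 29])]
nested_tall_beaker [(0.94, [261, 185, 19, 24])]
tall_beaker [(0.93, [179, 304, 41, 41])]
small_beaker [(0.97, [203, 228, 19, 27])]
tray_low [(0.63, [387, 176, 95, 76])]
tray_tall [(0.77, [426, 156, 91, 79])]
tray_small [(0.68, [353, 203, 98, 90]), (0.32, [449, 160, 25, 38])]
row_low [(0.96, [410, 183, 31, 34]), (0.25, [372, 215, 20, 23])]
row_tall [(0.86, [448, 159, 26, 39])]
row_small [(0.66, [370, 215, 23, 30])]
top {'fx': 436.7580005114025, 'fy': 436.7580005114025, 'cx': 313.3917718437597, 'cy': 201.8884381724808, 'dist': array([-0.11273465,  0.        ,  0.        ,  0.        ,  0.        ]), 'eye': array([ 0.40545561, -0.00701047,  1.29940775]), 'rotation': array([ 0.11550992, -0.08591003, -1.58882026])}
low_beaker []
nested_tall_beaker []
tall_beaker [(0.7, [447, 188, 22, 21]), (0.39, [192, 178, 27, 23])]
small_beaker []
tray_low [(0.56, [241, 205, 36, 85])]
tray_tall [(0.58, [195, 205, 34, 85])]
tray_small [(0.84, [284, 202, 35, 90])]
row_low [(0.59, [235, 180, 20, 24])]
row_tall [(0.66, [349, 239, 20, 21]), (0.64, [192, 177, 24, 21])]
row_small [(0.65, [280, 173, 12, 18])]
[0.15611088 0.52739882 0.20549522] [-4.50558513e-01 -3.10911424e+00 -1.21859916e-04] 0.09379042831022803 1.1 0.0188
```

View pics/scene0.png

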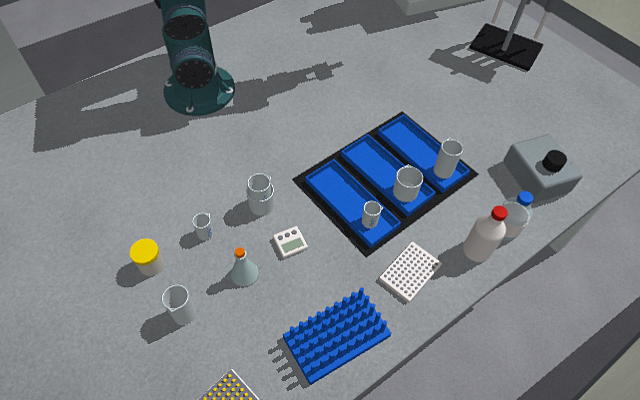

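View pics/top0.png

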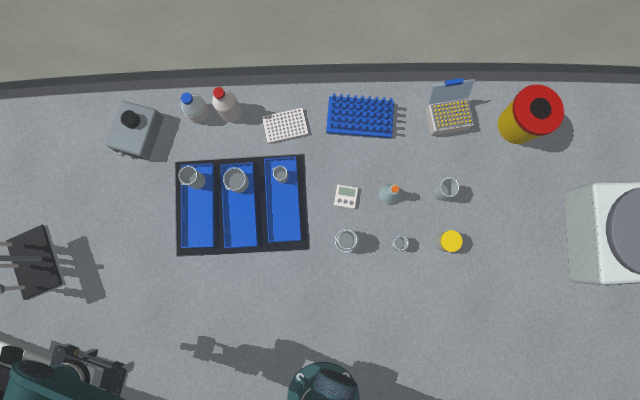

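The four loose beakers in the top view are: nested pair (346,240), small (401,243), tall (449,188). The trays run left to right tall, low, small, at about x 197, 240 and 283. Next I'll rectify each rim plane metrically in both cameras.

```bash
cat > h.py <<'E'
from workcell import *
import cv2, numpy as np
from scipy.spatial.transform import Rotation as R
C=np.diag([1.,-1,-1])
def rt(f):
    M=f["rotation"]; M=np.asarray(M); M=M if M.shape==(3,3) else R.from_rotvec(M).as_matrix()
    W=C@M.T; return cv2.Rodrigues(W)[0], -W@f["eye"], np.array([[f["fx"],0,f["cx"]],[0,f["fy"],f["cy"]],[0,0,1.]])
def proj(f,P):
    r,t,K=rt(f); return cv2.projectPoints(np.asarray(P,float).reshape(-1,3),r,t,K,f["dist"])[0].reshape(-1,2)
def unproj(f,uv,z):
    r,t,K=rt(f); u=cv2.undistortPoints(np.array([[uv]],float),K,f["dist"])[0,0]
    d=cv2.Rodrigues(r)[0].T@[u[0],u[1],1]; e=f["eye"]; return (e+d*(z-e[2])/d[2])[:2]
def plane(f,c,z,h=.06,n=160):
    "metric picture of plane z: columns = -y (left=+y), rows = -x (up=+x)"
    g=(np.arange(n)+.5)/n*2*h-h
    X,Y=np.meshgrid(c[0]-g,c[1]-g,indexing="ij")
    p=proj(f,np.c_[X.ravel(),Y.ravel(),np.full(n*n,z)]).reshape(n,n,2).astype(np.float32)
    return cv2.remap(f["color"],p[...,0],p[...,1],cv2.INTER_CUBIC)
def fit(f,c,z,r,s=.02):
    "best circle of radius r (outer rim) near c in plane z"
    h=.06+s;n=400;im=cv2.GaussianBlur(cv2.cvtColor(plane(f,c,z,h,n),cv2.COLOR_RGB2GRAY),(0,0),3).astype(float)
    G=np.hypot(cv2.Sobel(im,6,1,0),cv2.Sobel(im,6,0,1)); G=np.minimum(G,np.percentile(G,97)).astype(np.float32)
    k=int(r/(2*h)*n)+4; T=np.zeros((2*k+1,)*2,np.float32); cv2.circle(T,(k,k),int(round(r/(2*h)*n)),1,2)
    S=cv2.filter2D(G,-1,T/T.sum()); m=int(n/2); w=int(s/(2*h)*n); S=S[m-w:m+w+1,m-w:m+w+1]
    i,j=np.unravel_index(S.argmax(),S.shape); d=2*h/n
    return np.array([c[0]-(i-w)*d,c[1]-(j-w)*d]),S.max()
E
python3 - <<'E'
from h import *
F={n:grab_frame(n) for n in("top","scene")}
B=dict(nest=((346,240),.098,.027),low=((346,240),.064,.033),tall=((450,188),.095,.027),small=((401,243),.06,.021),
 rlow=((235,179),.067,.033),rtall=((188,176),.098,.027),rsmall=((280,173),.063,.021))
rows=[[],[]]
for k,(uv,z,r) in B.items():
    c=unproj(F["top"],uv,z)
    for i,n in enumerate(F):
        p,s=fit(F[n],c,z,r); print(k,n,c.round(4),p.round(4),round(float(s),1))
        im=plane(F[n],c,z,.05,114*2)[:,:,::-1].copy()
        q=((c-p+.05)/.1*228)
        cv2.circle(im,(int(q[1]),int(q[0])),int(r/.1*228),(0,0,255),1)
        rows[i].append(cv2.resize(im,(200,200)))
a=[np.vstack([rows[0][j],rows[1][j]]) for j in range(7)]
cv2.imwrite("pics/c1.png",np.hstack(a[:4]));cv2.imwrite("pics/c2.png",np.hstack(a[4:]))
for q,uvs in dict(tall=[(181,164),(212,163),(181,247),(214,247)],low=[(222,163),(255,161),(222,247),(257,246)],small=[(264,158),(298,156),(266,242),(301,241)]).items():
    print(q,[unproj(F["top"],u,.02).round(3) for u in uvs])
for uv,u2 in [((346,196),None),((396,188),None),((452,241),None)]: print("obst",unproj(F["top"],uv,.08).round(3))
E
```

```text
nest top [ 0.4529 -0.0733] [ 0.4509 -0.0721] 31.8
nest scene [ 0.4529 -0.0733] [ 0.4537 -0.0725] 43.0
low top [ 0.4542 -0.0752] [ 0.4538 -0.0732] 26.4
low scene [ 0.4542 -0.0752] [ 0.4542 -0.074 ] 30.3
tall top [ 0.5915 -0.37  ] [ 0.5935 -0.3688] 26.2
tall scene [ 0.5915 -0.37  ] [ 0.5943 -0.3648] 45.6
small top [ 0.4423 -0.231 ] [ 0.4431 -0.2322] 26.0
small scene [ 0.4423 -0.231 ] [ 0.4447 -0.2278] 42.0
rlow top [0.6357 0.2397] [0.6349 0.2449] 38.3
rlow scene [0.6357 0.2397] [0.6357 0.2469] 55.0
rtall top [0.642  0.3688] [0.6456 0.3712] 49.2
rtall scene [0.642  0.3688] [0.6424 0.3732] 37.5
rsmall top [0.6509 0.1095] [0.6525 0.1111] 38.8
rsmall scene [0.6509 0.1095] [0.6505 0.1147] 47.4
tall [array([0.695, 0.416]), array([0.695, 0.32 ]), array([0.444, 0.411]), array([0.442, 0.311])]
low [array([0.695, 0.289]), array([0.698, 0.189]), array([0.442, 0.287]), array([0.443, 0.183])]
small [array([0.707, 0.161]), array([0.71 , 0.059]), array([0.455, 0.157]), array([0.456, 0.054])]
obst [ 0.577 -0.078]
obst [ 0.597 -0.22 ]
obst [ 0.444 -0.372]
```

View pics/c1.png

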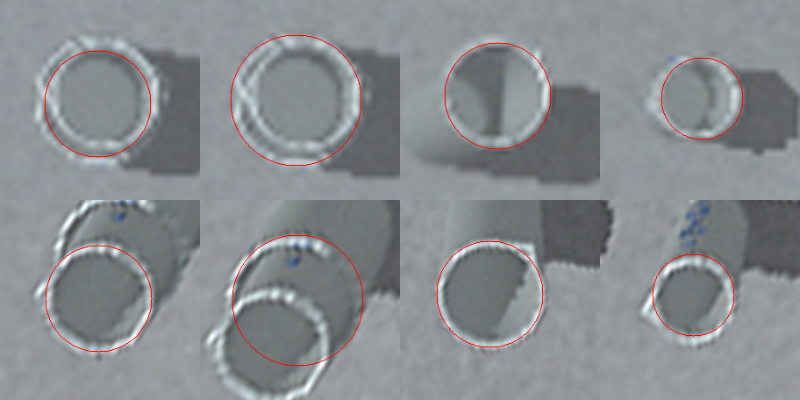

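View pics/c2.png

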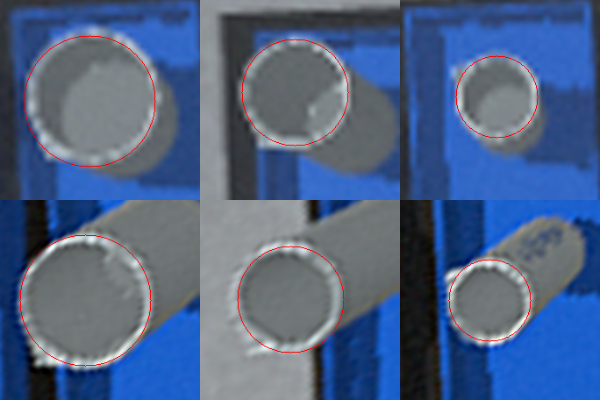

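The rim fits from the two cameras agree within 1–4 mm, and the radii and heights match the given sizes. The spouts point about +y on the nested, small and low beakers, and diagonally (+x,−y) on the tall one. I'll close along x for the first three and along y for the tall one. The nested beaker goes first.

```bash
cat >> h.py <<'E'
def ori(axis):
    "tool down, fingers closing along world x or y; the half turn with the smaller wrist angle is chosen per call"
    a={"x":(np.pi/4,-np.pi/4),"y":(np.pi/2,0)}[axis]
    return [np.pi*np.array([np.cos(t),np.sin(t),0]) for t in a]
ZT=.25
def go(p,axis):
    os=[(o,ik(p,o)) for o in ori(axis)]; os=[(abs(q[5]),i) for i,(o,q) in enumerate(os) if q is not None]
    o=ori(axis)[min(os)[1]]; move_to(p,o); return o
def pick(xy,zt,axis,opening,diam,f=12,z_hi=ZT):
    set_gripper(opening); go([*xy,z_hi],axis); movel([*xy,zt],.15)
    set_gripper(diam-.02,f); s=sense(); print("grip",round(s["width"],4),round(s["grasp_force"],1))
    movel([*xy,zt+.02],.05); movel([*xy,z_hi],.2); s=sense(); print("held",round(s["width"],4),round(s["grasp_force"],1),s["force"].round(2))
def place(xy,below,axis,opening,z_hi=ZT):
    go([*xy,z_hi],axis); z0=.003+below; movel([*xy,z0+.015],.15); wait(.3)
    hit=movel([*xy,z0-.006],.015,f_stop=2.0); s=sense(); print("down",hit,round(s["eef_pos"][2]-below,4),s["force"].round(2))
    set_gripper(opening); wait(.2); movel([*xy,z_hi],.15); print("t",round(sense()["time"],1))
def snap(n,name):
    f=grab_frame(n); cv2.imwrite(f"pics/{name}.png",f["color"][:,:,::-1]); return f
E
python3 - <<'E'
from h import *
pick((.4525,-.0725),.071,"x",.080,.054)
snap("scene","lift1")
E
```

```text
grip 0.0543 12.0
held 0.0545 12.0 [-0.5   0.76 -0.49]
```

View pics/lift1.png

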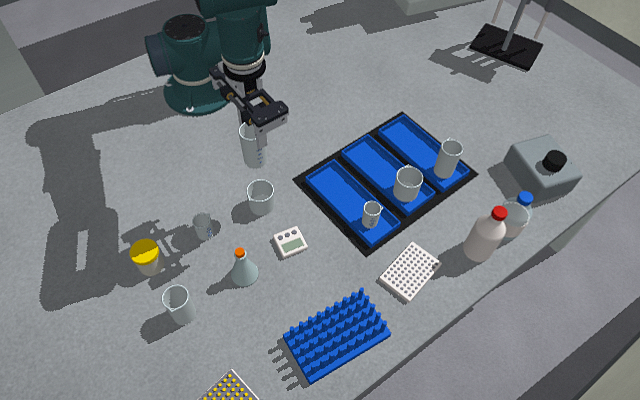

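The nested beaker is held upright at (252,145), and low_beaker is still standing at (260,198). Next I'll place the nested one, then pick and place the lone tall beaker.

```bash
python3 - <<'E'
from h import *
place((.55,.366),.068,"x",.070)
pick((.594,-.367),.055,"y",.080,.054)
place((.478,.364),.055,"y",.070)
f=snap("scene","p2")
for z,r,c in((.064,.033,(.454,-.0735)),(.06,.021,(.4435,-.23))): print(fit(f,c,z,r)[0].round(4))
E
```

```text
down True 0.0052 [ 0.57 -0.25  3.62]
t 13.5
grip 0.0542 12.0
held 0.0541 12.0 [-0.07  0.9  -0.11]
down True 0.0052 [-0.44  0.03  3.42]
t 27.3
[ 0.4516 -0.0715]
[ 0.4447 -0.2276]
```

View pics/p2.png

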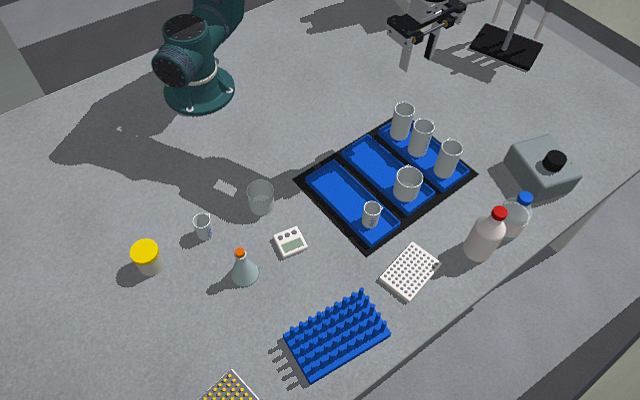

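Both tall beakers stand upright in the tall tray, at (402,120) and (420,138). Low is at about (260,197) and small at (202,226), both undisturbed. I'll do those two now.

```bash
python3 - <<'E'
from h import *
pick((.4525,-.072),.032,"x",.094,.066)
place((.52,.239),.032,"x",.082)
pick((.4435,-.2295),.030,"x",.068,.042)
place((.54,.109),.030,"x",.058)
move_j([1.18,.087,1.371,0,1.684,-.103])
snap("scene","p3");snap("top","p3t"); print(sense()["time"])
E
```

```text
grip 0.0645 11.9
held 0.0651 11.9 [-0.26 -0.63 -0.47]
down True 0.0051 [ 0.14 -0.1   3.06]
t 39.5
grip 0.0409 12.0
held 0.0411 12.0 [-0.76 -0.44 -0.02]
down True 0.0049 [-0.57 -0.28  3.19]
t 51.8
53.975
```

View pics/p3.png

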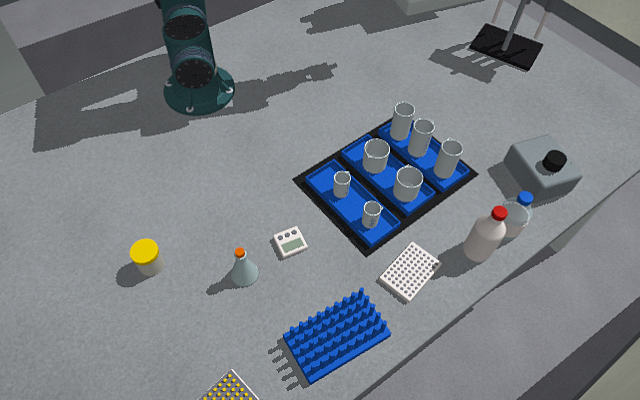

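View pics/p3t.png

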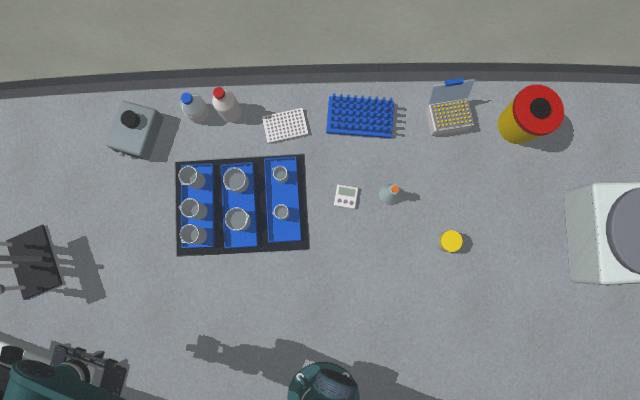

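All beakers stand upright in their own rows: tall at (193,209) and (193,234), low at (237,219), small at (281,212) in the top view. The row beakers haven't moved, and the arm is clear.

```bash
python3 -c "
from workcell import *
print(finish_job())"
```

```text
the job is handed in; nothing more can be done
None
```

All four beakers are put away upright in the trays for their sizes, the beakers already there were left standing, and the job was handed in at about 54 s of the 128 s allowed.

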